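# Test the sanding corner's trip box and set its lever again

## Task

Test the safety trip of the grey trip box: draw the wooden stick out of its holder, set it down and take it again further back so that its thin end can reach in, and with that end press, without ramming it, the test button deep inside the square snout, so that the lever drops. Then lift the lever back up until it catches and stays up by itself, and leave the stick lying flat inside the tin tray with the button out again. Do not disturb the carvings, the cork block and the stone lying about.

Things in the scene. Friction and masses are not known exactly. Their poses are not given: they have to be found in the camera images.
- trip_box: Grey steel box fixed on the shelf, 280 wide (y), 120 deep, 110 high. Origin: middle of the foot of its front face; its x points into the box (away from the robot), y to the left along the front face, z up. A dark square snout (44 x 44 outside) sticks 30 mm out of the front face 90 mm to the right of the middle (y = -90); the lever sits 90 mm to the left of the middle (y = +90).
- mouth (a point): Centre of the snout's open end, in line with the hidden test button: 60 mm above the shelf, at x = -30, y = -90 mm in the trip box frame. The opening is 26 x 26 mm and runs straight in along the box's x; same axes as the box. The button's face (22 x 22) lies 50 mm behind the mouth when not pressed; too deep and narrow for fingers.
- button (a joint): Travel of the test button in m: 0 = out, 0.010 = end stop. Sprung: about 2 N at first, rising to 5 N; it also carries the catch load of up to about 3 N. The lever drops after 3 to 6 mm; lifting the lever also moves the button for a moment.
- button_face (a point): Centre of the button's outer face; it moves with the button along the box's x.
- lever (a joint): Lever angle in rad: about 0.05 = up and caught (at 0 the lever points 35 deg above level), 1.22 = fully dropped (35 deg below level), -0.12 = upper stop. Positive is downward. A light spring and its weight drop it (about 1 to 2 N at the handle). Lifting it meets a little more resistance from about 0.4 rad on (a few N); it must be raised to 0 or a little above for the catch to spring in (lift until it stops), then on release it settles back to about 0.05 and stays.
- lever_grip (a point): Centre of the lever's T-handle, a round bar 18 mm in diameter and 32 mm long lying along the box's y, at the lever's free end, 85 mm from the hinge; it sticks out of the front face towards the robot. Handle height is about 134 mm above the shelf when up and 36 mm when dropped. The lever's 12 mm bar joins the handle at its middle from the box side, so take the handle by its two ends, from above.
- lever_hinge (a point): Hinge of the lever, on the front face, 85 mm above the shelf; the hinge line runs along the box's y.
- holder: Fixed wooden holder, 56 wide, 46 high, 132 long, open underneath and at its mouth only. Origin: middle of the mouth at shelf level; its x points out of the mouth; the stick's slot is 32 wide, 36 high, 122 deep.
- stick_mid (a point): Middle of the pale wooden test stick's length, on its axis, 15 mm above the shelf as it lies. 180 mm long, about 60 g; +x points to the thin end. From -90 to -10 mm it is a handle 26 wide and 30 high; from -10 to +90 mm a shaft 14 x 14. It starts lying on the shelf, handle inside the holder, the last 60 mm of the shaft out; it slides straight out (120 mm frees it).
- stick_tip (a point): Centre of the thin end's face of the stick (90 mm from the middle).
- stick_butt (a point): Centre of the handle's end face (-90 mm from the middle).
- tray: Fixed shallow tin tray, 250 (x) x 130 (y) outside, 14 high, walls and floor 4 thick. Origin: centre of its underside.
- cork: Cork sanding block 100 x 60 x 35, loose; leave it. Origin: centre of underside.
- stone: Grey river stone, 66 across, 26 high, loose; leave it. Origin: centre of underside.
- leg: Carved buffalo leg, about 180 x 45 x 36, loose; leave it. Origin: underside near its middle.
- fish_a: Roughly sawn softwood fish figure, the middle-sized of three, about 120 to 145 long, 50 wide, 24 high, loose; leave it. Origin: underside of its middle.
- fish_b: Roughly sawn softwood fish figure, the longest of three, about 120 to 145 long, 50 wide, 24 high, loose; leave it. Origin: underside of its middle.
- fish_c: Roughly sawn softwood fish figure, the shortest of three, about 120 to 145 long, 50 wide, 24 high, loose; leave it. Origin: underside of its middle.
There are look-alikes about, which are no part of the job. What is shaped like the part that bears stick_mid but black or purple is not meant.

How it is judged:
On the way, in this order (a step that is already met when the one before it is completed fails the run):
1. the test button is pressed with the stick's thin end (value of joint button above 0.003 m and distance between stick_tip and button_face below 0.014 m), for 0.05 s.
2. the lever has dropped (value of joint lever above 1 rad), for 0.1 s.
3. the lever has been lifted back up (value of joint lever below 0.12 rad), for 0.2 s.
At the end, for the whole second after the job is handed in: The lever stays up, caught (joint below 0.12 rad), the button is out again (below 2.5 mm), and the stick lies still and flat inside the tray, both ends within its walls and not over 32 mm above the tray's underside (value of joint lever below 0.12 rad and value of joint button below 0.0025 m and linear speed of stick below 0.02 m/s and x of stick_tip in the frame of tray between -0.123 and 0.123 m and y of stick_tip in the frame of tray between -0.063 and 0.063 m and z of each of stick_tip, stick_butt in the frame of tray below 0.032 m and x of stick_butt in the frame of tray between -0.123 and 0.123 m and y of stick_butt in the frame of tray between -0.063 and 0.063 m); the robot touches nothing.
It fails at once if a bystander (fish, cork block, stone, buffalo leg) is moved more than 30 mm (distance of any of fish_a, fish_b, fish_c, cork, stone, leg from where it was at the start of the episode above 0.03 m).
It fails at once if the stick is rammed against the button or the trip box with more than 35 N (contact force between stick and trip_box above 35 N).
It also fails if it takes over 72 s, if anything falls off the work surface, if the arm or the gripper's body presses on something with over 40 N, if the wrist force passes 120 N, or if a joint passes its speed limit or range.

## Robot

A 7-joint arm with a two-finger parallel gripper is mounted at the origin on the work surface. World frame = base frame: x ahead of the robot, y to its left, z up, the work surface at z = 0. Lengths are in m, angles in rad, forces in N, time in s.
With the tool pointing down it reaches from about 0.4 to 0.875 m from the base axis. Payload 6.5 kg.
Tool frame: the origin (TCP) lies on the centre line of the jaws, within the pads' length; the fingertips stand 14 mm ahead of it and the grasp point (between the pads) lies 5 mm behind it; z points along the fingers, y is the line along which they close (so a half turn about z gives the same grasp; the last joint's range is limited). The gripper opens to 85 mm and grips with 20 to 120 N. Pads are 22 mm wide; open, the fingers measure 114 mm over their backs; the gripper's body (76 mm by 85 mm) begins 54 mm behind the grasp point. The pads swing forward as they close: fully open they stand 13 mm farther back than shut.
Start: joints at [-1.348, 0.536, -0.004, 1.538, 0.003, 1.067, -0.071], TCP at [0.185, 0.623, 0.245] pointing down, gripper open.
Joint ranges: [-2.7, 2.7], [-0.37, 2.16], [-1.27, 1.26], [0.24, 2.4], [-1.31, 4.45], [0.19, 1.91], [-2.76, 2.76]. Speed limits (rad/s): [2.39, 2.39, 3.14, 3.14, 3.14, 3.14, 3.14].

## Interface

Orientations are given as [roll, pitch, yaw] about the fixed x, y, z axes, in that order (R = Rz(yaw) Ry(pitch) Rx(roll)).
In Python, from station import readout, vision, sign_off, nets gives the robot as it stands.
- The arm moves only by the tool send_rows, never from a script. Its argument "plan" is a list of rows, each an object with "turn": the turn, a rotation vector about the tool's x, y, z in units of 2 rad (1.0 is 2 rad), a list of three; "travel": the shift along the tool's x, y, z in units of 100 cm (1.0 is 100 cm), a list of three; "gripper": the finger opening in mm, from 0 to 85.4. In form: [{"turn": [ax, ay, az], "travel": [tx, ty, tz], "gripper": gripper}, ...]. A call has exactly 10 rows; each row is the pose to reach, as a shift and turn from the pose commanded when the call began, along the tool's axes at that moment; what a row does not reach only later rows make up. A row lasts 1/12 s, in which the tool goes at most 41.7 mm and 7.16 degrees, less where a joint would pass 70% of its speed; a pose out of reach is approached as far as the arm can. A call with a number of a shift or a turn outside -1 to 1 is refused whole. A call with a gripper value outside its range is refused whole. The fingers move at their own pace and stop on an object; "newtons" is the grip in N (left out, the last holds). Time passes only in rows, so rows that repeat a pose let the fingers close, or fill a call up. It gives the time, the measured TCP pose, the force, the opening and the grip force at its end, in the units of the state.
- readout.sense(): the state, without advancing time (a new reading comes with each control period).
- vision.grab_frame(name): name is "scene" or "side" or "wrist"; returns the picture (384x512x3 uint8, red, green, blue); there is no depth.
- vision.camera_model(name): a dict with "K" (3x3 intrinsics, pixels), "view" (4x4, takes a point from world to camera coordinates); the wrist camera has in their place "tool_from_camera" (4x4, takes a point from camera to tool coordinates, whose origin is the TCP and whose axes are the flange's). Camera axes: x right, y down, z forward; pixel columns grow to the right and rows downward; lengths in m; the calibration is good to about 2 mm. A picture is of the moment at which its call begins: read the wrist's pose just before it. camera_model takes no time and is no camera call.
- sign_off(): hands the job in; it is judged then, once.
Trained networks look in the newest picture that a camera, given by its name, has taken for a name from the list of things; names that differ only in an ending like _2 or _b are one class to them, and where a whole thing is asked for, a point or a joint stands for the part that bears it (a point fixed in the world has none). Each returns a list of dicts, best first, with "score" (0 to 1); they miss things now and then, are a little off and sometimes report something else, mostly with a low value. They report only what shows in the picture. A call takes as long as a camera call. They do not tell look-alikes from the thing itself.
- nets.search_frame(target, camera): "position" ([column, row] in pixels, amid what is visible of it).
The state is a dict: "time_s": time; "joint_pos": joint angles; "joint_velocities": joint speeds; "joint_efforts": joint torques, N m; "position": TCP position; "orientation": TCP orientation; "ft_force": force on the tool from outside, world axes, zero at the start; "ft_torque": the same for the moment, N m; "width": finger opening in m; "grip_force": force on a finger pad.
Only numpy, scipy, OpenCV 4.12 (cv2) and the standard library are available. Lean on these libraries where they do the work, as an engineer would, in place of code of your own. Each camera call takes 0.05 s, during which the arm holds its last target. There are 200 camera calls.

## Working session

There is one attempt and no reset: what is moved stays moved. The work goes in short steps, Python scripts to look and compute and a tool call to move; the robot and the scene stay as the last step left them, time stands still between calls to the robot, and variables do not carry over. Pictures are saved under pics/ and viewed, at most 11 in all, crops included, and the job is handed in when it is done.

Besides the shell and the picture viewer there is one more tool, called by a JSON object that holds its "method" and its "body". send_rows: Moves the arm, as the interface text tells. Shifts and turns lie within -1 to 1; 1 stands for 100 cm of shift or 2 rad of turn. Its arguments: {"type":"object","properties":{"plan":{"type":"array"},"newtons":{"type":"number"}},"required":["plan"]}

```bash
mkdir -p pics; ls
cat > h.py <<'E'
import numpy as np, cv2
from scipy.spatial.transform import Rotation as R
from station import readout, vision, sign_off, nets
np.set_printoptions(precision=4,suppress=True)
def save(c,n):
    im=vision.grab_frame(c); cv2.imwrite('pics/'+n,cv2.cvtColor(im,cv2.COLOR_RGB2BGR)); return im
def cam(c,pose=None):
    m=vision.camera_model(c); K=np.array(m['K'])
    if 'view' in m: return K,np.array(m['view'])
    s=pose or readout.sense(); T=np.eye(4); T[:3,:3]=R.from_euler('xyz',s['orientation']).as_matrix(); T[:3,3]=s['position']
    return K,np.linalg.inv(T@np.array(m['tool_from_camera']))
def proj(KV,p):
    K,V=KV; q=K@(V[:3,:3]@np.array(p)+V[:3,3]); return q[:2]/q[2]
def back(KV,uv,z):
    K,V=KV; d=V[:3,:3].T@np.linalg.solve(K,[uv[0],uv[1],1]); o=-V[:3,:3].T@V[:3,3]; return o+d*(z-o[2])/d[2]
E
python3 - <<'E'
from h import *
print(readout.sense())
ims={}
for c in ['scene','side']: ims[c]=save(c,c+'0.png')
for c in ['scene','side']:
    KV=cam(c); print(c,KV)
    for n in ['trip_box','lever_grip','mouth','holder','stick_mid','stick_tip','tray','cork','stone','leg','fish_a','lever_hinge']:
        print(n,[(np.round(d['position']),round(d['score'],2),back(KV,d['position'],0.0)[:2]) for d in nets.search_frame(n,c)[:4]])
E
```

```text
pics
{'time_s': 0.0, 'joint_pos': array([-1.3482,  0.5372, -0.0045,  1.5389,  0.0026,  1.0673, -0.0712]), 'joint_velocities': array([ 0.0011,  0.002 ,  0.0004,  0.0004,  0.0012, -0.0001,  0.0002]), 'joint_efforts': array([ -0.0004, -58.341 ,   1.0486, -25.9109,   0.0124,   0.0095,
         0.    ]), 'position': array([0.185 , 0.6225, 0.2444]), 'orientation': array([-3.1399,  0.0001,  2.8529]), 'ft_force': array([ 0.3017, -0.2064, -0.1032]), 'ft_torque': array([0.026 , 0.0398, 0.0052]), 'grip_force': 0.0, 'width': 0.0855978875192587}
scene (array([[462.4268,   0.    , 261.6317],
       [  0.    , 462.4268, 188.2973],
       [  0.    ,   0.    ,   1.    ]]), array([[-0.5084,  0.861 ,  0.0116,  0.3539],
       [ 0.728 ,  0.437 , -0.5282, -0.2424],
       [-0.4599, -0.2601, -0.849 ,  1.9391],
       [ 0.    ,  0.    ,  0.    ,  1.    ]]))
trip_box [(array([249., 259.]), 0.84, array([ 0.7039, -0.0462]))]
lever_grip []
mouth []
holder [(array([249., 259.]), 0.71, array([ 0.7016, -0.0468])), (array([199., 156.]), 0.67, array([ 0.4239, -0.4518]))]
stick_mid [(array([151., 143.]), 0.74, array
[... 1991 characters left out ...]
y([209., 328.]), 0.62, array([ 0.2436, -0.3724])), (array([370., 360.]), 0.62, array([ 0.5287, -0.5911])), (array([280., 274.]), 0.59, array([ 0.4617, -0.3085]))]
tray [(array([216., 149.]), 0.72, array([0.5128, 0.2997]))]
cork [(array([209., 201.]), 0.83, array([0.3934, 0.0412]))]
stone [(array([239., 192.]), 0.62, array([0.4955, 0.0397]))]
leg [(array([375., 277.]), 0.62, array([ 0.6742, -0.4208]))]
fish_a [(array([210., 172.]), 0.7, array([0.4444, 0.1786])), (array([330., 248.]), 0.66, array([ 0.6262, -0.2915])), (array([264., 132.]), 0.55, array([0.7252, 0.3233]))]
lever_hinge [(array([314., 176.]), 0.71, array([ 0.7526, -0.0012])), (array([374., 278.]), 0.21, array([ 0.6695, -0.424 ]))]
```

View pics/scene0.png

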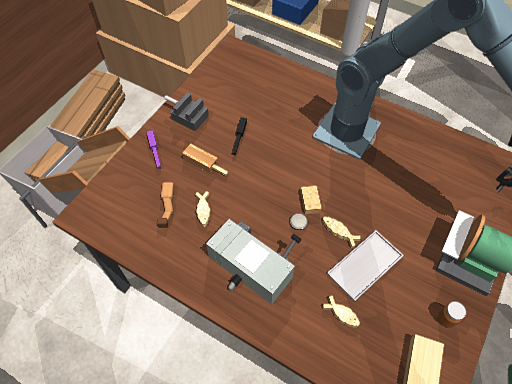

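View pics/side0.png

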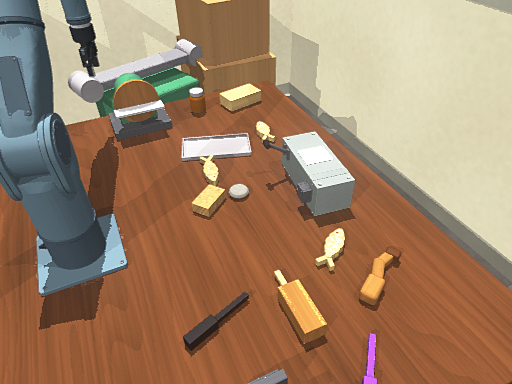

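Run:
```python
import cv2,numpy as np
a=cv2.imread('pics/side0.png')[115:225,240:370]; b=cv2.imread('pics/scene0.png')[205:310,190:320]; c=cv2.imread('pics/scene0.png')[135:185,170:240]; d=cv2.imread('pics/side0.png')[260:350,250:340]
f=lambda x:cv2.resize(x,(400,300),interpolation=cv2.INTER_CUBIC)
cv2.imwrite('pics/z.png',np.vstack([np.hstack([f(a),f(b)]),np.hstack([f(c),f(d)])]))
```

```text
(no output)
```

View pics/z.png

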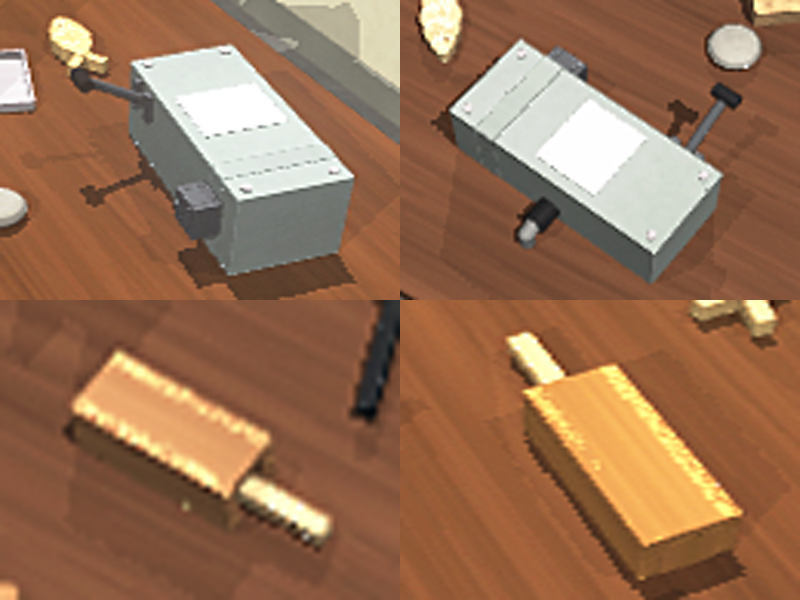

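```bash
cat > fit.py <<'E'
from h import *
from scipy.optimize import least_squares
S=lambda pts:np.array(pts,float)
a=lambda x,y:('side',240+x*.325,115+y*110/300)
b=lambda x,y:('scene',190+(x-400)*.325,205+y*.35)
c=lambda x,y:('scene',170+x*.175,135+(y-300)/6)
d=lambda x,y:('side',250+(x-400)*.225,260+(y-300)*.3)
s=lambda x,y:('scene',x,y); t=lambda x,y:('side',x,y)
M={'box':([(0,.14,.11),(.12,.14,.11),(0,-.14,.11),(.12,-.14,.11),(0,-.14,0),(.12,-.14,0),(0,-.14,.11),(.12,-.14,.11),(0,.14,.11),(.12,.14,.11),(.12,.14,0)],
 [a(132,62),a(232,45),a(225,195),a(353,177),a(230,272),a(350,240),b(520,40),b(452,108),b(722,175),b(655,243),b(652,282)],(.7,-.03,-.4)),
'holder':([(0,.028,.046),(0,-.028,.046),(-.132,.028,.046),(-.132,-.028,.046),(0,.028,.046),(0,-.028,.046),(-.132,-.028,.046),(-.132,.028,.046),(-.132,.028,0)],
 [c(270,438),c(222,495),c(120,350),c(72,402),d(525,395),d(615,367),d(742,515),d(640,547),d(640,578)],(.45,-.4,1.8)),
'tray':([(-.125,.065,.014),(.125,.065,.014),(.125,-.065,.014),(-.125,-.065,.014)]*2,
 [s(375,231),s(403,254),s(354,299),s(328,269),t(187,139),t(249,134),t(252,154),t(182,160)],(.5,.3,0))}
KV={k:cam(k) for k in('scene','side')}
for n,(P,U,x0) in M.items():
    P=S(P)
    best=None
    for dy in ((0,) if n!='tray' else (0,1.57,3.14,-1.57)):
        def f(p):
            q=P@R.from_euler('z',p[2]).as_matrix().T+[p[0],p[1],0]
            return np.concatenate([proj(KV[u[0]],w)-u[1:] for u,w in zip(U,q)])
        r=least_squares(f,np.add(x0,(0,0,dy)),loss='soft_l1')
        if n=='tray':
          def f2(p):pass
        if best is None or r.cost<best.cost: best=r; res=f(r.x)
    print(n,best.x,best.cost); print(np.round(res.reshape(-1,2),1).tolist())
print('tip',back(KV['scene'],c(325,525)[1:],.015),back(KV['side'],d(515,340)[1:],.015))
E
python3 fit.py
```

```text
box [ 0.6691 -0.0214 -0.1283] 19.63618041996413
[[-1.8, -1.4], [-1.2, -1.5], [3.1, 0.9], [-0.3, -1.2], [-1.6, 0.7], [-4.7, 3.6], [-0.5, -0.5], [-1.7, 0.7], [-0.0, -0.5], [-0.6, 3.9], [-0.7, 1.3]]
holder [ 0.449  -0.3685  1.5378] 6.9654996955233806
[[-0.8, -0.7], [-0.9, -0.3], [-1.7, -0.7], [-2.0, 0.2], [-0.8, -2.1], [-0.1, -1.6], [-0.0, -0.4], [0.2, -0.3], [-1.1, 1.1]]
tray [0.5226 0.3111 0.6251] 216.66494535618014
[[-0.3, 0.4], [-11.9, 44.4], [-1.2, 2.8], [11.3, -34.8], [-4.7, 17.5], [-28.5, -9.9], [-3.2, -21.9], [30.6, 6.7]]
tip [ 0.4434 -0.3068  0.015 ] [ 0.4486 -0.3078  0.015 ]
```

```bash
cat > mv.py <<'E'
from h import *
import sys
def calc(poses,s=None):
    s=s or readout.sense(); R0=R.from_euler('xyz',s['orientation']); p0=np.array(s['position'])
    for x,y,z,yaw,*rp in poses:
        Rt=R.from_euler('xyz',[np.pi,rp[0] if rp else 0,yaw])
        print('travel',np.round(R0.inv().apply(np.array([x,y,z])-p0),4).tolist(),'turn',np.round((R0.inv()*Rt).as_rotvec()/2,4).tolist())
if __name__=='__main__': calc([tuple(map(float,a.split(','))) for a in sys.argv[1:]])
E
python3 - <<'E'
from h import *
for c,U in(('scene',[(375,231),(403,254),(354,299),(328,269)]),('side',[(187,139),(249,134),(252,154),(182,160)])):
    for u in U: print(c,back(cam(c),u,.014)[:2])
E
python3 mv.py .5,.15,.3,1.75
```

```text
scene [0.381 0.291]
scene [0.414  0.4118]
scene [0.6514 0.331 ]
scene [0.6002 0.2093]
side [0.4327 0.393 ]
side [0.6573 0.3189]
side [0.6122 0.1933]
side [0.3759 0.2708]
travel [-0.4366, -0.3638, -0.0547] turn [-0.0, 0.0, 0.5514]
```

{"method": "send_rows", "body": {"plan": [{"travel":[-0.44,-0.36,-0.055],"turn":[0,0,0.55],"gripper":85},{"travel":[-0.44,-0.36,-0.055],"turn":[0,0,0.55],"gripper":85},{"travel":[-0.44,-0.36,-0.055],"turn":[0,0,0.55],"gripper":85},{"travel":[-0.44,-0.36,-0.055],"turn":[0,0,0.55],"gripper":85},{"travel":[-0.44,-0.36,-0.055],"turn":[0,0,0.55],"gripper":85},{"travel":[-0.44,-0.36,-0.055],"turn":[0,0,0.55],"gripper":85},{"travel":[-0.44,-0.36,-0.055],"turn":[0,0,0.55],"gripper":85},{"travel":[-0.44,-0.36,-0.055],"turn":[0,0,0.55],"gripper":85},{"travel":[-0.44,-0.36,-0.055],"turn":[0,0,0.55],"gripper":85},{"travel":[-0.44,-0.36,-0.055],"turn":[0,0,0.55],"gripper":85}]}}

```text
time_s: 2.13
position: [0.4188, 0.2782, 0.286]
orientation: [3.141, -0.001, 1.748]
ft_force: [0.2, 0.7, -0.3]
width: 0.0849
grip_force: 0.0
```

```bash
python3 - <<'E'
from h import *
s=readout.sense(); print(s['time_s'],s['position'],s['orientation']); im=save('wrist','w1.png')
print(vision.camera_model('wrist'))
KV=cam('wrist',s)
for p in [(0,0),(0,383),(511,0),(511,383)]: print(back(KV,p,0))
E
python3 mv.py .5,.08,.3,1.4 .46,-.25,.2,1.54
```

```text
2.1333 [0.4188 0.2782 0.286 ] [ 3.141  -0.0006  1.7476]
{'K': array([[270.7647,   0.    , 258.5335],
       [  0.    , 270.7647, 194.714 ],
       [  0.    ,   0.    ,   1.    ]]), 'tool_from_camera': array([[-0.0007, -0.9627, -0.2707,  0.0674],
       [ 1.    , -0.0004, -0.0009,  0.0006],
       [ 0.0008, -0.2707,  0.9627, -0.1297],
       [ 0.    ,  0.    ,  0.    ,  1.    ]])}
[0.043  0.4338 0.    ]
[-0.0086 -0.2416  0.    ]
[0.7106 0.5526 0.    ]
[ 0.9881 -0.0639  0.    ]
travel [-0.1999, 0.0423, -0.0121] turn [0.0023, 0.0013, 0.1705]
travel [-0.5181, -0.0534, 0.0885] turn [0.0022, 0.0014, 0.1005]
```

View pics/w1.png

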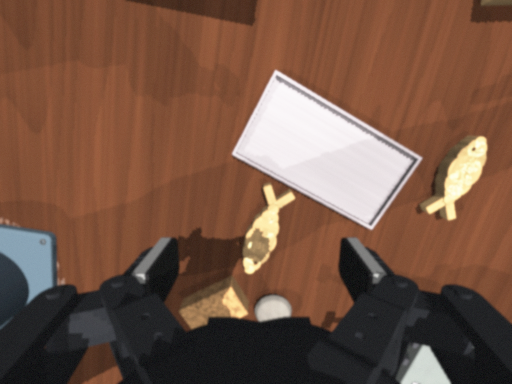

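{"method": "send_rows", "body": {"plan": [{"travel":[-0.24,0.04,0.0],"turn":[0,0,0.1],"gripper":85},{"travel":[-0.24,0.04,0.0],"turn":[0,0,0.1],"gripper":85},{"travel":[-0.24,0.04,0.0],"turn":[0,0,0.1],"gripper":85},{"travel":[-0.24,0.04,0.0],"turn":[0,0,0.1],"gripper":85},{"travel":[-0.24,0.04,0.0],"turn":[0,0,0.1],"gripper":85},{"travel":[-0.24,0.04,0.0],"turn":[0,0,0.1],"gripper":85},{"travel":[-0.24,0.04,0.0],"turn":[0,0,0.1],"gripper":85},{"travel":[-0.24,0.04,0.0],"turn":[0,0,0.1],"gripper":85},{"travel":[-0.24,0.04,0.0],"turn":[0,0,0.1],"gripper":85},{"travel":[-0.24,0.04,0.0],"turn":[0,0,0.1],"gripper":85}]}}

```text
time_s: 3.02
position: [0.5005, 0.0529, 0.2853]
orientation: [-3.141, -0.001, 1.556]
ft_force: [-0.1, -0.1, 0.0]
width: 0.0851
grip_force: 0.0
```

```bash
python3 - <<'E'
from h import *
import json
s=readout.sense(); print(s['time_s'],s['position'],s['orientation']); im=save('wrist','w2.png')
json.dump({'position':list(s['position']),'orientation':list(s['orientation'])},open('w2.json','w'))
E
python3 mv.py .47,-.25,.2,1.54
```

```text
3.0167 [0.5005 0.0529 0.2853] [-3.1412 -0.0006  1.5555]
travel [-0.3035, -0.0259, 0.0851] turn [-0.0002, -0.0003, 0.008]
```

View pics/w2.png

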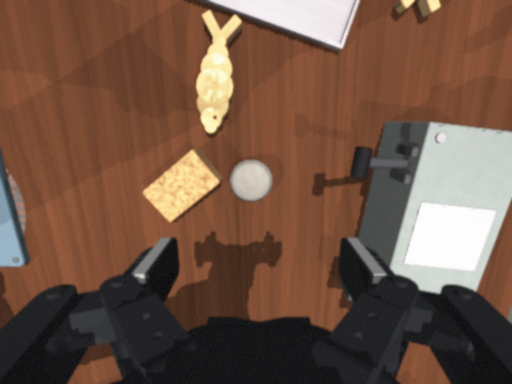

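{"method": "send_rows", "body": {"plan": [{"travel":[-0.385,-0.05,0.085],"turn":[0,0,0.008],"gripper":60},{"travel":[-0.385,-0.05,0.085],"turn":[0,0,0.008],"gripper":60},{"travel":[-0.385,-0.05,0.085],"turn":[0,0,0.008],"gripper":60},{"travel":[-0.385,-0.05,0.085],"turn":[0,0,0.008],"gripper":60},{"travel":[-0.385,-0.05,0.085],"turn":[0,0,0.008],"gripper":60},{"travel":[-0.385,-0.05,0.085],"turn":[0,0,0.008],"gripper":60},{"travel":[-0.385,-0.05,0.085],"turn":[0,0,0.008],"gripper":60},{"travel":[-0.385,-0.05,0.085],"turn":[0,0,0.008],"gripper":60},{"travel":[-0.385,-0.05,0.085],"turn":[0,0,0.008],"gripper":60},{"travel":[-0.385,-0.05,0.085],"turn":[0,0,0.008],"gripper":60}]}}

```text
time_s: 3.9
position: [0.4426, -0.3363, 0.1997]
orientation: [-3.141, 0.002, 1.535]
ft_force: [-0.6, -0.8, 1.3]
width: 0.06
grip_force: 0.0
```

Run:
```python
from h import *
import json
s=readout.sense(); print(s['time_s'],s['position'],s['orientation']); im=save('wrist','w3.png')
json.dump({'position':list(s['position']),'orientation':list(s['orientation'])},open('w3.json','w'))
KV=cam('wrist',s)
print('exp tip,mouth',proj(KV,(.446,-.308,.022)),proj(KV,(.449,-.3685,.022)))
```

```text
3.9 [ 0.4426 -0.3363  0.1997] [-3.1409  0.0018  1.5351]
exp tip,mouth [260.2212 154.1606] [264.4956 204.9189]
```

View pics/w3.png

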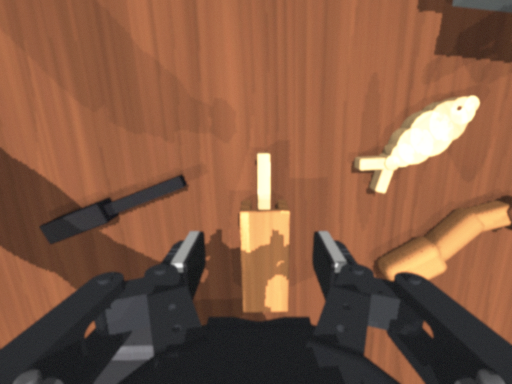

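{"method": "send_rows", "body": {"newtons": 40, "plan": [{"travel":[0.0025,0.007,0.05],"turn":[0,0,0],"gripper":45},{"travel":[0.0025,0.007,0.09],"turn":[0,0,0],"gripper":45},{"travel":[0.0025,0.007,0.13],"turn":[0,0,0],"gripper":45},{"travel":[0.0025,0.007,0.165],"turn":[0,0,0],"gripper":45},{"travel":[0.0025,0.007,0.178],"turn":[0,0,0],"gripper":40},{"travel":[0.0025,0.007,0.182],"turn":[0,0,0],"gripper":40},{"travel":[0.0025,0.007,0.182],"turn":[0,0,0],"gripper":40},{"travel":[0.0025,0.007,0.182],"turn":[0,0,0],"gripper":5},{"travel":[0.0025,0.007,0.182],"turn":[0,0,0],"gripper":5},{"travel":[0.0025,0.007,0.182],"turn":[0,0,0],"gripper":5}]}}

```text
time_s: 4.78
position: [0.4525, -0.3315, 0.0205]
orientation: [3.138, 0.002, 1.537]
ft_force: [-0.3, -0.2, 2.3]
width: 0.0124
grip_force: 44.8
```

{"method": "send_rows", "body": {"plan": [{"travel":[0.015,0,0],"turn":[0,0,0],"gripper":5},{"travel":[0.035,0,0],"turn":[0,0,0],"gripper":5},{"travel":[0.055,0,0],"turn":[0,0,0],"gripper":5},{"travel":[0.075,0,0],"turn":[0,0,0],"gripper":5},{"travel":[0.095,0,0],"turn":[0,0,0],"gripper":5},{"travel":[0.115,0,0],"turn":[0,0,0],"gripper":5},{"travel":[0.135,0,0],"turn":[0,0,0],"gripper":5},{"travel":[0.15,0,0],"turn":[0,0,0],"gripper":5},{"travel":[0.155,0,0],"turn":[0,0,0],"gripper":5},{"travel":[0.155,0,0],"turn":[0,0,0],"gripper":5}]}}

```text
time_s: 5.62
position: [0.4571, -0.1735, 0.0192]
orientation: [3.14, -0.002, 1.54]
ft_force: [0.4, 4.4, 5.5]
width: 0.013
grip_force: 45.6
```

{"method": "send_rows", "body": {"plan": [{"travel":[0,0,0],"turn":[0,0,0],"gripper":45},{"travel":[0,0,0],"turn":[0,0,0],"gripper":45},{"travel":[0,0,-0.03],"turn":[0,0,0],"gripper":45},{"travel":[0,0,-0.07],"turn":[0,0,0],"gripper":45},{"travel":[-0.03,0,-0.1],"turn":[0,0,0],"gripper":50},{"travel":[-0.06,0,-0.12],"turn":[0,0,0],"gripper":50},{"travel":[-0.09,0,-0.12],"turn":[0,0,0],"gripper":50},{"travel":[-0.11,0,-0.12],"turn":[0,0,0],"gripper":50},{"travel":[-0.11,0,-0.12],"turn":[0,0,0],"gripper":50},{"travel":[-0.11,0,-0.12],"turn":[0,0,0],"gripper":50}]}}

```text
time_s: 6.45
position: [0.4515, -0.287, 0.1383]
orientation: [-3.141, 0.0, 1.533]
ft_force: [-0.3, -0.1, -0.5]
width: 0.0502
grip_force: 0.0
```

Run:
```python
from h import *
s=readout.sense(); print(s['time_s'],s['position'],s['orientation']); im=save('wrist','w4.png')
KV=cam('wrist',s)
print('exp tip,butt,',proj(KV,(.457,-.1485,.015)),proj(KV,(.4525,-.3285,.03)))
# segment pale stick: wood yellow vs brown
hsv=cv2.cvtColor(im,cv2.COLOR_RGB2HSV); m=cv2.inRange(hsv,(14,40,120),(35,200,255))
n,l,st,ce=cv2.connectedComponentsWithStats(m)
for i in range(1,n):
    if st[i,4]>150: print(st[i],ce[i])
```

```text
6.45 [ 0.4515 -0.287   0.1383] [-3.141   0.0001  1.5335]
exp tip,butt, [258.1942  29.5261] [260.6676 237.0968]
[ 246   28   30  212 4923] [260.4166 144.3543]
[ 364  146  148  112 6082] [440.7358 194.5002]
[274 284  14  34 291] [281.1753 303.3162]
[468 288  44  33 486] [489.7305 304.3189]
```

View pics/w4.png

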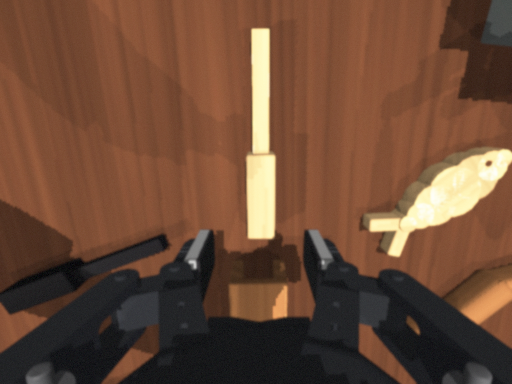

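{"method": "send_rows", "body": {"newtons": 60, "plan": [{"travel":[0.003,0.0025,0.03],"turn":[0,0,0],"gripper":50},{"travel":[0.003,0.0025,0.07],"turn":[0,0,0],"gripper":50},{"travel":[0.003,0.0025,0.1],"turn":[0,0,0],"gripper":50},{"travel":[0.003,0.0025,0.115],"turn":[0,0,0],"gripper":50},{"travel":[0.003,0.0025,0.119],"turn":[0,0,0],"gripper":50},{"travel":[0.003,0.0025,0.119],"turn":[0,0,0],"gripper":50},{"travel":[0.003,0.0025,0.119],"turn":[0,0,0],"gripper":15},{"travel":[0.003,0.0025,0.119],"turn":[0,0,0],"gripper":15},{"travel":[0.003,0.0025,0.119],"turn":[0,0,0],"gripper":15},{"travel":[0.003,0.0025,0.119],"turn":[0,0,0],"gripper":15}]}}

```text
time_s: 7.33
position: [0.4562, -0.2831, 0.0209]
orientation: [3.139, 0.001, 1.537]
ft_force: [-1.1, 1.2, 7.0]
width: 0.0247
grip_force: 60.1
```

```bash
python3 mv.py .45,-.17,.3,.7 .5,-.1,.3,-.128
```

```text
travel [0.1126, -0.0093, -0.2792] turn [0.0013, -0.0001, 0.4185]
travel [0.1843, 0.0383, -0.2792] turn [0.0013, -0.0007, 0.8325]
```

{"method": "send_rows", "body": {"plan": [{"travel":[0,0,-0.03],"turn":[0,0,0],"gripper":15},{"travel":[0.02,0,-0.06],"turn":[0,0,0.06],"gripper":15},{"travel":[0.035,0,-0.095],"turn":[0,0,0.12],"gripper":15},{"travel":[0.05,0,-0.13],"turn":[0,0,0.18],"gripper":15},{"travel":[0.06,0,-0.16],"turn":[0,0,0.24],"gripper":15},{"travel":[0.08,0,-0.19],"turn":[0,0,0.3],"gripper":15},{"travel":[0.09,0,-0.22],"turn":[0,0,0.36],"gripper":15},{"travel":[0.1,0,-0.25],"turn":[0,0,0.42],"gripper":15},{"travel":[0.11,0,-0.27],"turn":[0,0,0.48],"gripper":15},{"travel":[0.12,0,-0.28],"turn":[0,0,0.54],"gripper":15}]}}

```text
time_s: 8.17
position: [0.4601, -0.1627, 0.3024]
orientation: [3.141, -0.005, 0.451]
ft_force: [0.2, 0.3, -0.7]
width: 0.025
grip_force: 59.2
```

```bash
python3 mv.py .5,-.1,.3,-.128
```

```text
travel [0.0632, -0.0391, 0.0026] turn [-0.0002, -0.0024, 0.2894]
```

{"method": "send_rows", "body": {"plan": [{"travel":[0.03,-0.02,0],"turn":[0,0,0.06],"gripper":15},{"travel":[0.063,-0.039,0],"turn":[0,0,0.12],"gripper":15},{"travel":[0.063,-0.039,0],"turn":[0,0,0.18],"gripper":15},{"travel":[0.063,-0.039,0],"turn":[0,0,0.24],"gripper":15},{"travel":[0.063,-0.039,0],"turn":[0,0,0.29],"gripper":15},{"travel":[0.063,-0.039,0],"turn":[0,0,0.29],"gripper":15},{"travel":[0.063,-0.039,0],"turn":[0,0,0.29],"gripper":15},{"travel":[0.063,-0.039,0],"turn":[0,0,0.29],"gripper":15},{"travel":[0.063,-0.039,0],"turn":[0,0,0.29],"gripper":15},{"travel":[0.063,-0.039,0],"turn":[0,0,0.29],"gripper":15}]}}

```text
time_s: 9.0
position: [0.4984, -0.1001, 0.2995]
orientation: [-3.141, -0.0, -0.122]
ft_force: [0.1, -0.9, -0.4]
width: 0.0249
grip_force: 59.2
```

Run:
```python
from h import *
import json
s=readout.sense(); print(s['time_s'],s['position'],s['orientation']); im=save('wrist','w5.png')
json.dump({'position':list(s['position']),'orientation':list(s['orientation'])},open('w5.json','w'))
```

```text
9.0 [ 0.4984 -0.1001  0.2995] [-3.1412 -0.0002 -0.1221]
```

View pics/w5.png

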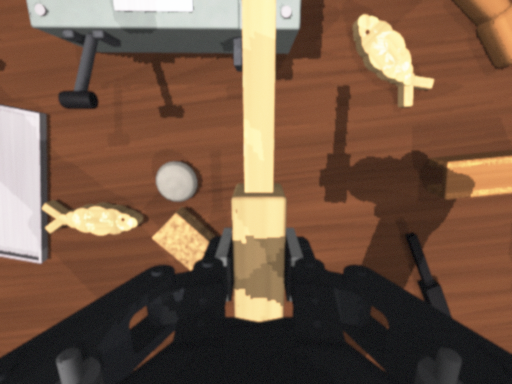

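```bash
cat > fit2.py <<'E'
from h import *
import json
from scipy.optimize import least_squares
J={k:json.load(open(k+'.json')) for k in('w2','w5')}
KV={k:cam('wrist',J[k]) for k in J}; KV.update({k:cam(k) for k in('scene','side')})
a=lambda x,y:('side',240+x*.325,115+y*110/300)
b=lambda x,y:('scene',190+(x-400)*.325,205+y*.35)
hd=(-.072,.09,.130)
D=[((0,.14,.11),a(132,62)),((.12,-.14,.11),a(353,177)),((0,-.14,0),a(230,272)),((0,-.14,.11),b(520,40)),((.12,-.14,.11),b(452,108)),((0,.14,.11),b(722,175)),
((0,.14,.11),('w5',33,28)),((0,-.14,.11),('w5',300,24)),((0,-.14,0),('w5',291,51)),(hd,('w5',78,99.5)),(hd,('w2',361,162)),((0,.14,0),('w2',386,122))]
def f(p):
    return np.concatenate([(proj(KV[u[0]],R.from_euler('z',p[2]).apply(l)+[p[0],p[1],0])-u[1:])*(1 if u[0][0]=='w' else .7) for l,u in D])
r=least_squares(f,(.67,-.02,-.13),loss='soft_l1'); print(r.x,r.cost); print(np.round(f(r.x).reshape(-1,2),1).tolist())
W=lambda l:R.from_euler('z',r.x[2]).apply(l)+[r.x[0],r.x[1],0]
for l in [(-.03,-.068,.082),(-.03,-.068,.038),(0,-.068,.082),(0,.0,.11),(0,.05,.11),(0,-.11,.11)]: print(l,proj(KV['w5'],W(l)))
print('mouth',W((-.03,-.09,.06)),'hinge',W((0,.09,.085)))
E
python3 fit2.py
python3 - <<'E'
import cv2,numpy as np
g=cv2.cvtColor(cv2.imread('pics/w5.png'),cv2.COLOR_BGR2GRAY)
for c in (60,120,160,200,290): print(c,g[10:65,c].tolist())
for r in (30,45,55,62,66,70): print(r,g[r,225:250].tolist(), g[r,270:306].tolist())
E
```

```text
[ 0.671  -0.0242 -0.1172] 13.075883166504411
[[-0.9, -0.7], [0.7, -0.9], [-0.1, 0.7], [-1.3, -0.1], [-1.9, 0.9], [-0.5, -0.6], [-2.1, -0.9], [-0.6, 1.5], [-2.8, -0.0], [1.3, -0.9], [-0.4, 2.6], [-2.6, -0.1]]
(-0.03, -0.068, 0.082) [233.5462  62.7706]
(-0.03, -0.068, 0.038) [236.4663  69.366 ]
(0, -0.068, 0.082) [232.7447  34.0163]
(0, 0.0, 0.11) [165.0783  26.3175]
(0, 0.05, 0.11) [117.1377  26.6089]
(0, -0.11, 0.11) [270.5971  25.6759]
mouth [ 0.6307 -0.1101  0.06  ] hinge [0.6815 0.0652 0.085 ]
60 [210, 208, 208, 209, 210, 209, 209, 208, 209, 208, 210, 209, 210, 210, 207, 194, 172, 132, 95, 79, 75, 75, 77, 77, 76, 75, 76, 74, 78, 86, 88, 91, 91, 89, 88, 86, 89, 89, 87, 86, 89, 89, 87, 88, 87, 84, 86, 88, 86, 88, 89, 88, 90, 88, 88]
120 [215, 189, 190, 194, 197, 195, 197, 197, 198, 198, 200, 202, 202, 200, 201, 197, 179, 146, 109, 84, 78, 78, 77, 74, 77, 76, 77, 75, 75, 72, 61, 57, 56, 54, 54, 56, 61, 69, 77, 77, 76, 71, 61, 50, 51, 62, 72, 78, 86, 86, 86, 86, 82, 82, 83]
160 [244, 226, 216, 217, 217, 217, 216, 217, 218, 218, 219, 219, 218, 219, 220, 217, 204, 171, 129, 95, 80, 79, 
[... 1533 characters left out ...]
 227, 228, 227] [233, 233, 232, 225, 195, 127, 67, 52, 48, 47, 50, 49, 52, 52, 56, 57, 57, 59, 58, 58, 55, 60, 69, 85, 95, 96, 98, 98, 98, 97, 99, 96, 98, 95, 95, 96]
66 [81, 84, 80, 81, 82, 84, 83, 85, 81, 73, 63, 56, 54, 52, 54, 55, 69, 138, 205, 226, 229, 227, 228, 226, 228] [233, 232, 231, 225, 195, 128, 67, 49, 48, 47, 49, 51, 53, 54, 58, 57, 59, 56, 59, 55, 60, 69, 85, 94, 98, 98, 99, 98, 99, 99, 100, 100, 100, 100, 100, 101]
70 [86, 86, 86, 92, 87, 88, 90, 90, 92, 89, 81, 69, 59, 53, 51, 52, 70, 140, 203, 226, 228, 229, 228, 227, 227] [233, 232, 231, 224, 195, 128, 69, 49, 53, 57, 56, 57, 54, 58, 56, 57, 54, 61, 54, 57, 57, 59, 73, 88, 99, 99, 100, 96, 100, 98, 97, 98, 99, 98, 98, 99]
```

```bash
python3 - <<'E'
import re
t=open('fit2.py').read()
t=t.replace("    return np.conc","    w=lambda l:proj(KV['w5'],R.from_euler('z',p[2]).apply(l)+[p[0],p[1],0])\n    e=[(w((0,.11,.11))[1]-26.9)*3,(w((0,.05,.11))[1]-27.2)*3,(w((0,-.13,.11))[1]-28.6)*3,*((w((-.03,-.068,.082))-[233.6,64.5])*2)]\n    return np.conc",1).replace("for l,u in D])","for l,u in D if u[0]!='w5' or l is hd]+[e])").replace("print(np.round(f(r.x).reshape(-1,2),1).tolist())","print(np.round(f(r.x),1).tolist())")
open('fit2.py','w').write(t)
E
python3 fit2.py
```

```text
[ 0.6698 -0.0238 -0.1295] 6.185509736672904
[-0.8, -0.8, 0.2, -0.5, -0.7, 0.8, -0.8, -0.5, -1.7, 0.3, -0.5, -0.5, 0.2, -0.8, -0.2, 1.5, -2.2, -0.3, -0.3, 0.1, -0.0, -1.1, 0.3]
(-0.03, -0.068, 0.082) [233.0512  64.6658]
(-0.03, -0.068, 0.038) [236.0251  71.0283]
(0, -0.068, 0.082) [232.5598  36.0123]
(0, 0.0, 0.11) [164.9329  27.6168]
(0, 0.05, 0.11) [116.9647  27.2443]
(0, -0.11, 0.11) [270.315   28.4352]
mouth [ 0.6284 -0.1092  0.06  ] hinge [0.6814 0.0655 0.085 ]
```

```bash
python3 mv.py .4757,-.0893,.2,-.1295 .4757,-.0893,.066,-.1295
```

```text
travel [-0.0239, -0.0079, 0.0995] turn [-0.0002, -0.0001, 0.0036]
travel [-0.024, -0.0079, 0.2335] turn [-0.0002, -0.0001, 0.0036]
```

{"method": "send_rows", "body": {"plan": [{"travel":[-0.024,-0.008,0.03],"turn":[0,0,0.0036],"gripper":15},{"travel":[-0.024,-0.008,0.06],"turn":[0,0,0.0036],"gripper":15},{"travel":[-0.024,-0.008,0.095],"turn":[0,0,0.0036],"gripper":15},{"travel":[-0.024,-0.008,0.13],"turn":[0,0,0.0036],"gripper":15},{"travel":[-0.024,-0.008,0.165],"turn":[0,0,0.0036],"gripper":15},{"travel":[-0.024,-0.008,0.195],"turn":[0,0,0.0036],"gripper":15},{"travel":[-0.024,-0.008,0.22],"turn":[0,0,0.0036],"gripper":15},{"travel":[-0.024,-0.008,0.233],"turn":[0,0,0.0036],"gripper":15},{"travel":[-0.024,-0.008,0.233],"turn":[0,0,0.0036],"gripper":15},{"travel":[-0.024,-0.008,0.233],"turn":[0,0,0.0036],"gripper":15}]}}

```text
time_s: 9.88
position: [0.4756, -0.0895, 0.0664]
orientation: [3.141, 0.001, -0.13]
ft_force: [-0.1, -0.2, 0.2]
width: 0.025
grip_force: 59.2
```

Run:
```python
from h import *
s=readout.sense(); print(s['time_s'],s['position'],s['orientation'],s['ft_force'])
a=save('side','s1.png'); b=save('scene','c1.png')
W=lambda l:R.from_euler('z',-.1295).apply(l)+[.6698,-.0238,0]
T=R.from_euler('xyz',s['orientation'])
tip=T.apply([.134,0,.006])+s['position']; print('tip in box',R.from_euler('z',.1295).apply(tip-[.6698,-.0238,0]))
out=[]
for im,c in((a,'side'),(b,'scene')):
    KV=cam(c); im=im[...,::-1].copy(); t=proj(KV,tip); m=proj(KV,W((-.03,-.09,.06))); print(c,t,m)
    x,y=np.round(t).astype(int); cr=im[y-30:y+30,x-40:x+40]; cr=cv2.resize(cr,(400,300),interpolation=cv2.INTER_CUBIC)
    for p,col in((t,(0,0,255)),(m,(255,0,0))): cv2.circle(cr,tuple(int(v) for v in ((p-[x-40,y-30]+.5)*5)),3,col,-1)
    out.append(cr)
cv2.imwrite('pics/chk.png',np.hstack(out))
```

```text
9.8833 [ 0.4756 -0.0895  0.0664] [ 3.1413  0.0007 -0.1304] [-0.111  -0.2388  0.1647]
tip in box [-0.0501 -0.0903  0.0603]
side [292.8479 193.9898] [299.1025 192.5532]
scene [248.4166 222.7771] [244.9075 226.8578]
```

View pics/chk.png

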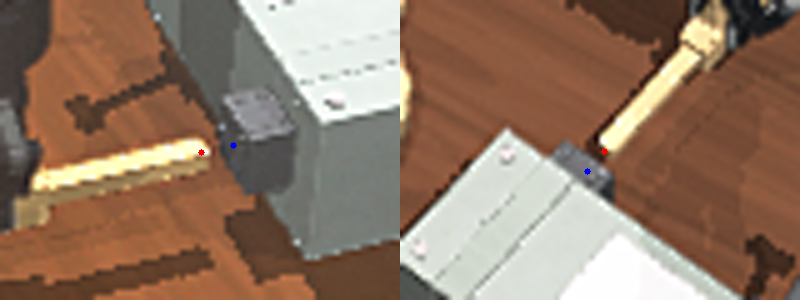

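{"method": "send_rows", "body": {"plan": [{"travel":[0.006,0,0],"turn":[0,0,0],"gripper":15},{"travel":[0.012,0,0],"turn":[0,0,0],"gripper":15},{"travel":[0.018,0,0],"turn":[0,0,0],"gripper":15},{"travel":[0.024,0,0],"turn":[0,0,0],"gripper":15},{"travel":[0.03,0,0],"turn":[0,0,0],"gripper":15},{"travel":[0.036,0,0],"turn":[0,0,0],"gripper":15},{"travel":[0.042,0,0],"turn":[0,0,0],"gripper":15},{"travel":[0.048,0,0],"turn":[0,0,0],"gripper":15},{"travel":[0.054,0,0],"turn":[0,0,0],"gripper":15},{"travel":[0.057,0,0],"turn":[0,0,0],"gripper":15}]}}

```text
time_s: 10.82
position: [0.5332, -0.0967, 0.0664]
orientation: [3.141, -0.001, -0.13]
ft_force: [-0.2, -1.2, -0.3]
width: 0.0252
grip_force: 59.2
```

{"method": "send_rows", "body": {"plan": [{"travel":[0.002,0,0],"turn":[0,0,0],"gripper":15},{"travel":[0.004,0,0],"turn":[0,0,0],"gripper":15},{"travel":[0.006,0,0],"turn":[0,0,0],"gripper":15},{"travel":[0.008,0,0],"turn":[0,0,0],"gripper":15},{"travel":[0.01,0,0],"turn":[0,0,0],"gripper":15},{"travel":[0.011,0,0],"turn":[0,0,0],"gripper":15},{"travel":[0.012,0,0],"turn":[0,0,0],"gripper":15},{"travel":[0.013,0,0],"turn":[0,0,0],"gripper":15},{"travel":[0.014,0,0],"turn":[0,0,0],"gripper":15},{"travel":[0.015,0,0],"turn":[0,0,0],"gripper":15}]}}

```text
time_s: 11.65
position: [0.5458, -0.0984, 0.0661]
orientation: [-3.141, 0.002, -0.131]
ft_force: [-5.5, 0.4, 2.4]
width: 0.0251
grip_force: 59.4
```

{"method": "send_rows", "body": {"plan": [{"travel":[0.0005,0,0],"turn":[0,0,0],"gripper":15},{"travel":[0.001,0,0],"turn":[0,0,0],"gripper":15},{"travel":[0.0015,0,0],"turn":[0,0,0],"gripper":15},{"travel":[0.002,0,0],"turn":[0,0,0],"gripper":15},{"travel":[0.0025,0,0],"turn":[0,0,0],"gripper":15},{"travel":[0.003,0,0],"turn":[0,0,0],"gripper":15},{"travel":[0.0035,0,0],"turn":[0,0,0],"gripper":15},{"travel":[0.004,0,0],"turn":[0,0,0],"gripper":15},{"travel":[0.0045,0,0],"turn":[0,0,0],"gripper":15},{"travel":[0.005,0,0],"turn":[0,0,0],"gripper":15}]}}

```text
time_s: 12.48
position: [0.5521, -0.0991, 0.0664]
orientation: [3.142, 0.0, -0.13]
ft_force: [-4.4, 0.6, 0.3]
width: 0.0248
grip_force: 59.2
```

```bash
cat > lev.py <<'E'
from h import *
s=readout.sense(); print(s['time_s'],s['position'],s['ft_force'])
im=save('side','tmp.png'); KV=cam('side')
W=lambda l:R.from_euler('z',-.1295).apply(l)+[.6698,-.0238,0]
g=cv2.cvtColor(im,cv2.COLOR_RGB2GRAY)
g0=cv2.cvtColor(cv2.imread('pics/side0.png'),cv2.COLOR_BGR2GRAY)
for n,a in(('up',.561),('down',-.611)):
    u,v=np.round(proj(KV,W((-.085*np.cos(a),.09,.085+.085*np.sin(a))))).astype(int)
    print(n,u,v,'now',g[v-2:v+3,u-2:u+3].mean(),'start',g0[v-2:v+3,u-2:u+3].mean())
E
python3 lev.py
```

```text
12.4833 [ 0.5521 -0.0991  0.0664] [-4.3943  0.6373  0.3029]
up 266 143 now 106.48 start 63.32
down 267 167 now 62.64 start 111.28
```

{"method": "send_rows", "body": {"plan": [{"travel":[-0.003,0,0],"turn":[0,0,0],"gripper":15},{"travel":[-0.01,0,0],"turn":[0,0,0],"gripper":15},{"travel":[-0.02,0,0],"turn":[0,0,0],"gripper":15},{"travel":[-0.03,0,0],"turn":[0,0,0],"gripper":15},{"travel":[-0.042,0,0],"turn":[0,0,0],"gripper":15},{"travel":[-0.055,0,0],"turn":[0,0,0],"gripper":15},{"travel":[-0.068,0,0],"turn":[0,0,0],"gripper":15},{"travel":[-0.08,0,0],"turn":[0,0,0],"gripper":15},{"travel":[-0.09,0,-0.01],"turn":[0,0,0],"gripper":15},{"travel":[-0.095,0,-0.03],"turn":[0,0,0],"gripper":15}]}}

```text
time_s: 13.37
position: [0.456, -0.0866, 0.0958]
orientation: [3.141, 0.002, -0.131]
ft_force: [0.5, 0.4, 0.4]
width: 0.0249
grip_force: 59.1
```

```bash
python3 - <<'E'
from h import *
KV=cam('wrist',{'position':[.4188,.2782,.286],'orientation':[3.141,-.0006,1.7476]})
P=np.array([back(KV,u,.014)[:2] for u in[(277,71),(421,158),(372,228),(234,154)]]); print(P,P.mean(0))
v=(P[1]-P[0]+P[2]-P[3])/2; print(np.linalg.norm(v),np.arctan2(v[1],v[0]))
E
python3 mv.py
```

```text
[[0.4217 0.4129]
 [0.6554 0.3337]
 [0.6157 0.213 ]
 [0.381  0.2909]] [0.5185 0.3126]
0.2470749082492331 -0.3236252626044878
```

```bash
python3 mv.py .4768,.3266,.2,-.324; python3 -c "
from h import *
print(readout.sense()['joint_pos'])"
```

```text
travel [-0.0336, -0.4123, -0.1042] turn [0.0002, 0.0008, 0.0965]
[-0.5753  0.6511  0.866   2.1545 -0.7995  0.6992 -0.8575]
```

{"method": "send_rows", "body": {"plan": [{"travel":[0,0,-0.04],"turn":[0,0,0],"gripper":15},{"travel":[0,-0.01,-0.08],"turn":[0,0,0],"gripper":15},{"travel":[0,-0.04,-0.104],"turn":[0,0,0],"gripper":15},{"travel":[0,-0.08,-0.104],"turn":[0,0,0],"gripper":15},{"travel":[0,-0.12,-0.104],"turn":[0,0,0.02],"gripper":15},{"travel":[0,-0.16,-0.104],"turn":[0,0,0.03],"gripper":15},{"travel":[-0.01,-0.2,-0.104],"turn":[0,0,0.05],"gripper":15},{"travel":[-0.01,-0.24,-0.104],"turn":[0,0,0.06],"gripper":15},{"travel":[-0.02,-0.28,-0.104],"turn":[0,0,0.08],"gripper":15},{"travel":[-0.025,-0.32,-0.104],"turn":[0,0,0.0965],"gripper":15}]}}

```text
time_s: 14.2
position: [0.4745, 0.2364, 0.2009]
orientation: [-3.139, -0.001, -0.325]
ft_force: [0.7, -1.1, -0.5]
width: 0.025
grip_force: 59.2
```

```bash
python3 mv.py .4768,.3266,.2,-.324 .4768,.3266,.027,-.324
```

```text
travel [-0.0266, -0.0862, 0.001] turn [-0.0012, -0.0007, -0.0004]
travel [-0.0268, -0.0858, 0.174] turn [-0.0012, -0.0007, -0.0004]
```

{"method": "send_rows", "body": {"plan": [{"travel":[-0.013,-0.04,0.0],"turn":[0,0,0],"gripper":15},{"travel":[-0.027,-0.08,0.0],"turn":[0,0,0],"gripper":15},{"travel":[-0.027,-0.086,0.03],"turn":[0,0,0],"gripper":15},{"travel":[-0.027,-0.086,0.065],"turn":[0,0,0],"gripper":15},{"travel":[-0.027,-0.086,0.1],"turn":[0,0,0],"gripper":15},{"travel":[-0.027,-0.086,0.13],"turn":[0,0,0],"gripper":15},{"travel":[-0.027,-0.086,0.155],"turn":[0,0,0],"gripper":15},{"travel":[-0.027,-0.086,0.168],"turn":[0,0,0],"gripper":15},{"travel":[-0.027,-0.086,0.173],"turn":[0,0,0],"gripper":15},{"travel":[-0.027,-0.086,0.174],"turn":[0,0,0],"gripper":15}]}}

```text
time_s: 15.03
position: [0.4768, 0.3239, 0.0265]
orientation: [-3.141, -0.001, -0.323]
ft_force: [0.3, 0.5, 0.1]
width: 0.0248
grip_force: 59.3
```

{"method": "send_rows", "body": {"plan": [{"travel":[0,0,0.0015],"turn":[0,0,0],"gripper":15},{"travel":[0,0,0.0015],"turn":[0,0,0],"gripper":15},{"travel":[0,0,0.0015],"turn":[0,0,0],"gripper":45},{"travel":[0,0,0.0015],"turn":[0,0,0],"gripper":45},{"travel":[0,0,0.0],"turn":[0,0,0],"gripper":45},{"travel":[0,0,-0.02],"turn":[0,0,0],"gripper":45},{"travel":[0,0,-0.05],"turn":[0,0,0],"gripper":50},{"travel":[0,0,-0.09],"turn":[0,0,0],"gripper":50},{"travel":[0,0,-0.13],"turn":[0,0,0],"gripper":50},{"travel":[0,0,-0.17],"turn":[0,0,0],"gripper":50}]}}

```text
time_s: 15.87
position: [0.4762, 0.3234, 0.1985]
orientation: [3.141, -0.0, -0.324]
ft_force: [-0.0, 1.6, 0.2]
width: 0.0502
grip_force: 0.0
```

```bash
python3 - <<'E'
from h import *
W=lambda l:R.from_euler('z',-.1295).apply(l)+[.6698,-.0238,0]
print('down handle',W((-.0696,.09,.036)),'up',W((-.0696,.09,.134)))
s=readout.sense(); print(s['position'],s['orientation'],s['joint_pos'])
im=save('wrist','w6.png')
KV=cam('wrist',s)
hsv=cv2.cvtColor(im,cv2.COLOR_RGB2HSV); m=cv2.inRange(hsv,(14,40,120),(35,200,255))
n,l,st,ce=cv2.connectedComponentsWithStats(m)
for i in range(1,n):
    if st[i,4]>400: print(st[i],ce[i],back(KV,ce[i],.025))
E
python3 mv.py .52,.2,.2,-.1295 .61,.074,.2,-.1295
```

```text
down handle [0.6124 0.0744 0.036 ] up [0.6124 0.0744 0.134 ]
[0.4762 0.3234 0.1985] [ 3.1414 -0.     -0.3241] [-1.4109  0.7369  1.1007  1.8238 -0.7516  1.0701 -1.9146]
[ 245   51   25  170 3090] [257.432  145.9654] [0.5145 0.3108 0.025 ]
[ 318  143  139   55 3826] [390.0403 165.5826] [0.4459 0.1759 0.025 ]
[488 143  24  48 586] [503.2782 168.7662] [0.4013 0.0548 0.025 ]
travel [0.0773, 0.1052, 0.0056] turn [-0.0037, -0.0035, -0.0977]
travel [0.2029, 0.1959, 0.0056] turn [-0.0037, -0.0035, -0.0977]
```

{"method": "send_rows", "body": {"plan": [{"travel":[0.03,0.03,0.0],"turn":[0,0,-0.02],"gripper":60},{"travel":[0.06,0.06,0.0],"turn":[0,0,-0.04],"gripper":60},{"travel":[0.09,0.09,0.0],"turn":[0,0,-0.06],"gripper":60},{"travel":[0.11,0.12,0.0],"turn":[0,0,-0.08],"gripper":60},{"travel":[0.13,0.15,0.0],"turn":[0,0,-0.0977],"gripper":60},{"travel":[0.15,0.18,0.0],"turn":[0,0,-0.0977],"gripper":60},{"travel":[0.15,0.2,0.0],"turn":[0,0,-0.0977],"gripper":60},{"travel":[0.15,0.21,0.0],"turn":[0,0,-0.0977],"gripper":60},{"travel":[0.15,0.21,0.0],"turn":[0,0,-0.0977],"gripper":60},{"travel":[0.15,0.21,0.0],"turn":[0,0,-0.0977],"gripper":60}]}}

```text
time_s: 16.75
position: [0.5517, 0.0784, 0.1964]
orientation: [-3.14, 0.0, -0.127]
ft_force: [-0.5, 0.3, -0.1]
width: 0.0601
grip_force: 0.0
```

Run:
```python
from h import *
W=lambda l:R.from_euler('z',-.1295).apply(l)+[.6698,-.0238,0]
s=readout.sense(); print(s['time_s'],s['position'],s['orientation'])
im=save('wrist','w7.png'); KV=cam('wrist',s)
print(nets.search_frame('lever_grip','wrist')[:2])
P=[proj(KV,W(l)) for l in((-.0696,.09,.036),(-.0696,.106,.036),(-.0696,.074,.036),(0,.09,.085),(0,0.05,.11),(0,.14,.11))]
print(np.array(P))
o=im[...,::-1].copy()
for p in P: cv2.circle(o,tuple(int(round(v)) for v in p),2,(0,0,255),-1)
cv2.imwrite('pics/w7m.png',o)
```

```text
16.75 [0.5517 0.0784 0.1964] [-3.1403  0.0004 -0.1274]
[{'position': [72.5, 243.0], 'score': 0.65}]
[[254.1095 127.1169]
 [238.7271 127.0937]
 [269.4916 127.14  ]
 [252.8729  38.9417]
 [308.6907  29.0238]
 [181.4799  28.8212]]
```

View pics/w7m.png

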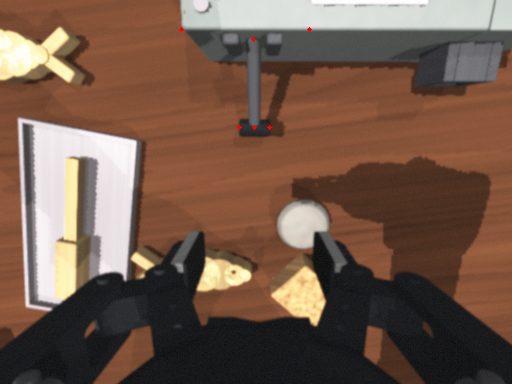

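```bash
python3 mv.py .6115,.0744,.14,-.1295 .6115,.0744,.033,-.1295
```

```text
travel [0.0597, -0.0022, 0.0562] turn [-0.0005, 0.0002, 0.0024]
travel [0.0598, -0.0021, 0.1632] turn [-0.0005, 0.0002, 0.0024]
```

{"method": "send_rows", "body": {"newtons": 30, "plan": [{"travel":[0.03,-0.002,0.02],"turn":[0,0,0.002],"gripper":55},{"travel":[0.06,-0.002,0.04],"turn":[0,0,0.002],"gripper":55},{"travel":[0.06,-0.002,0.07],"turn":[0,0,0.002],"gripper":55},{"travel":[0.06,-0.002,0.1],"turn":[0,0,0.002],"gripper":55},{"travel":[0.06,-0.002,0.13],"turn":[0,0,0.002],"gripper":55},{"travel":[0.06,-0.002,0.15],"turn":[0,0,0.002],"gripper":55},{"travel":[0.06,-0.002,0.16],"turn":[0,0,0.002],"gripper":55},{"travel":[0.06,-0.002,0.163],"turn":[0,0,0.002],"gripper":55},{"travel":[0.06,-0.002,0.163],"turn":[0,0,0.002],"gripper":20},{"travel":[0.06,-0.002,0.163],"turn":[0,0,0.002],"gripper":20}]}}

```text
time_s: 17.68
position: [0.6126, 0.0745, 0.0345]
orientation: [-3.137, -0.001, -0.131]
ft_force: [3.2, 18.2, 1.8]
width: 0.032
grip_force: 9.4
```

Run:
```python
import numpy as np
h0=-np.deg2rad(35); dz0=.085*np.sin(h0); x0=-.085*np.cos(h0)
for th in np.linspace(1.22,-.08,11)[1:]:
    a=np.deg2rad(35)-th; print(round(th,2),[round(-.085*np.cos(a)-x0,4),0,round(-(.085*np.sin(a)-dz0),4)])
```

```text
1.09 [np.float64(-0.0058), 0, np.float64(-0.0096)]
0.96 [np.float64(-0.0102), 0, np.float64(-0.0197)]
0.83 [np.float64(-0.0133), 0, np.float64(-0.0303)]
0.7 [np.float64(-0.015), 0, np.float64(-0.0412)]
0.57 [np.float64(-0.0153), 0, np.float64(-0.0522)]
0.44 [np.float64(-0.0141), 0, np.float64(-0.0632)]
0.31 [np.float64(-0.0116), 0, np.float64(-0.0739)]
0.18 [np.float64(-0.0076), 0, np.float64(-0.0843)]
0.05 [np.float64(-0.0023), 0, np.float64(-0.094)]
-0.08 [np.float64(0.0041), 0, np.float64(-0.1029)]
```

{"method": "send_rows", "body": {"plan": [{"travel":[0,0,0],"turn":[0,0,0],"gripper":20},{"travel":[-0.003,0,-0.005],"turn":[0,0,0],"gripper":20},{"travel":[-0.006,0,-0.01],"turn":[0,0,0],"gripper":20},{"travel":[-0.008,0,-0.015],"turn":[0,0,0],"gripper":20},{"travel":[-0.01,0,-0.02],"turn":[0,0,0],"gripper":20},{"travel":[-0.012,0,-0.025],"turn":[0,0,0],"gripper":20},{"travel":[-0.0133,0,-0.03],"turn":[0,0,0],"gripper":20},{"travel":[-0.0145,0,-0.036],"turn":[0,0,0],"gripper":20},{"travel":[-0.015,0,-0.041],"turn":[0,0,0],"gripper":20},{"travel":[-0.015,0,-0.041],"turn":[0,0,0],"gripper":20}]}}

```text
time_s: 18.52
position: [0.5984, 0.0769, 0.0767]
orientation: [-3.137, -0.003, -0.129]
ft_force: [2.1, 5.9, -4.5]
width: 0.0312
grip_force: 32.9
```

{"method": "send_rows", "body": {"plan": [{"travel":[0,0,-0.006],"turn":[0,0,0],"gripper":20},{"travel":[0,0,-0.012],"turn":[0,0,0],"gripper":20},{"travel":[0.0005,0,-0.018],"turn":[0,0,0],"gripper":20},{"travel":[0.0015,0,-0.025],"turn":[0,0,0],"gripper":20},{"travel":[0.0034,0,-0.0327],"turn":[0,0,0],"gripper":20},{"travel":[0.005,0,-0.038],"turn":[0,0,0],"gripper":20},{"travel":[0.0074,0,-0.043],"turn":[0,0,0],"gripper":20},{"travel":[0.01,0,-0.048],"turn":[0,0,0],"gripper":20},{"travel":[0.0127,0,-0.053],"turn":[0,0,0],"gripper":20},{"travel":[0.0127,0,-0.053],"turn":[0,0,0],"gripper":20}]}}

```text
time_s: 19.35
position: [0.61, 0.0753, 0.1289]
orientation: [-3.137, -0.0, -0.129]
ft_force: [0.6, 7.2, -4.9]
width: 0.0312
grip_force: 30.5
```

{"method": "send_rows", "body": {"plan": [{"travel":[0.0015,0,-0.002],"turn":[0,0,0],"gripper":20},{"travel":[0.003,0,-0.004],"turn":[0,0,0],"gripper":20},{"travel":[0.0045,0,-0.006],"turn":[0,0,0],"gripper":20},{"travel":[0.006,0,-0.008],"turn":[0,0,0],"gripper":20},{"travel":[0.007,0,-0.0095],"turn":[0,0,0],"gripper":20},{"travel":[0.0075,0,-0.011],"turn":[0,0,0],"gripper":20},{"travel":[0.0075,0,-0.011],"turn":[0,0,0],"gripper":20},{"travel":[0.0075,0,-0.011],"turn":[0,0,0],"gripper":20},{"travel":[0.0075,0,-0.011],"turn":[0,0,0],"gripper":20},{"travel":[0.0075,0,-0.011],"turn":[0,0,0],"gripper":20}]}}

```text
time_s: 20.18
position: [0.6173, 0.0744, 0.1392]
orientation: [-3.137, -0.001, -0.129]
ft_force: [1.9, 6.3, -6.2]
width: 0.0313
grip_force: 30.6
```

{"method": "send_rows", "body": {"plan": [{"travel":[-0.003,0,0.004],"turn":[0,0,0],"gripper":20},{"travel":[-0.005,0,0.008],"turn":[0,0,0],"gripper":20},{"travel":[-0.005,0,0.008],"turn":[0,0,0],"gripper":55},{"travel":[-0.005,0,0.008],"turn":[0,0,0],"gripper":60},{"travel":[-0.005,0,0.008],"turn":[0,0,0],"gripper":60},{"travel":[-0.005,0,-0.01],"turn":[0,0,0],"gripper":60},{"travel":[-0.01,0,-0.04],"turn":[0,0,0],"gripper":60},{"travel":[-0.03,0,-0.07],"turn":[0,0,0],"gripper":60},{"travel":[-0.06,0,-0.1],"turn":[0,0,0],"gripper":60},{"travel":[-0.1,0,-0.12],"turn":[0,0,0],"gripper":60}]}}

```text
time_s: 21.02
position: [0.5226, 0.0819, 0.2597]
orientation: [-3.141, -0.005, -0.134]
ft_force: [0.2, 2.2, 1.5]
width: 0.06
grip_force: 0.0
```

```bash
python3 lev.py
python3 - <<'E'
from h import *
s=readout.sense(); im=save('wrist','w8.png'); KV=cam('wrist',s); print(s['position'],s['ft_force'],s['width'])
W=lambda l:R.from_euler('z',-.1295).apply(l)+[.6698,-.0238,0]
g=cv2.cvtColor(im,cv2.COLOR_RGB2GRAY)
for a in(.561,-.611):
    u,v=np.round(proj(KV,W((-.085*np.cos(a),.09,.085+.085*np.sin(a))))).astype(int); print(u,v,g[max(v-2,0):v+3,u-6:u+7].mean())
a=cv2.imread('pics/side0.png'); b=cv2.imread('pics/tmp.png')
cv2.imwrite('pics/fin.png',np.hstack([cv2.resize(x[115:225,170:350],(400,300)) for x in(a,b)]))
E
```

```text
21.0167 [0.5226 0.0819 0.2597] [0.189  2.1727 1.5427]
up 266 143 now 64.96 start 63.32
down 267 167 now 115.28 start 111.28
[0.5157 0.0842 0.2603] [-4.3436 -2.3235 -1.3386] 0.06031804882269873
255 89 52.96923076923077
256 95 41.23076923076923
```

View pics/fin.png

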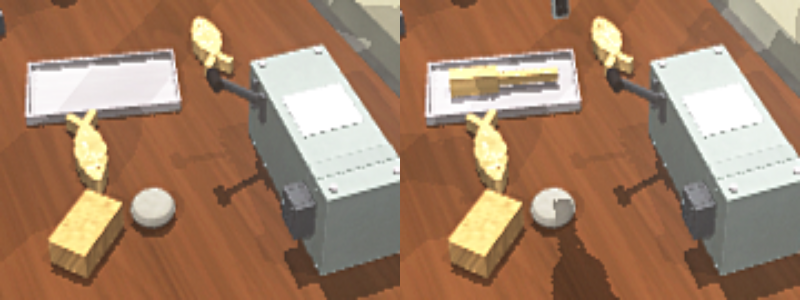

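The picture shows the lever up at crop pixel (615,77), the stick flat in the tray around (505,78), and the bystanders where they were. I'm handing in.

```bash
python3 -c "
from h import *
print(sign_off())"
```

```text
the job is handed in; nothing more can be done
None
```

I handed the job in at about 21 s: the stick's thin end pressed the button and the lever dropped. The lever is back up and holding, the stick lies flat in the tray, and the bystanders look unmoved. `sign_off()` gave no verdict, and I did not check directly that the button is out again.

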